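Close the dough press with the sound bayonet cap

TASK

Two loading caps for the biscuit-dough press stand on the bench, but one has a bulged base, so that it leans and rocks when its rim is pressed. Stand that rocking cap in the empty square steel tray, and lock the steady one on the press's tilted mouth: enter its lugs at the gaps, push it in against the spring, turn it clockwise about a quarter turn until the lugs are under the notches, and let it spring back so that it sits square, locked in the notches. Leave the other things on the bench where they are.

Things in the scene. Friction and masses are not known exactly. Their poses are not given: they have to be found in the camera images.
- cap_p_mid (a point): One of two outwardly alike aluminium caps, 72 mm high, about 0.28 kg: plug 75 mm in diameter and 22 mm high; flange 100 mm in diameter, from 22 to 30 mm above the foot; upright grip bar 70 mm long (x), 14 mm thick (y), from 30 to 72 mm above the foot. Point on its axis, 36 mm above the foot, z up out of the cap. Two lugs: see cap_q_mid.
- cap_q_mid (a point): The other cap, same point and axes. Both have two opposite lugs in line with the bar (x), level with the foot, 16 mm wide, 8 mm high, out to 48 mm from the axis. One cap, either, has a base bulged by 4 mm under the bar's line: it leans about 5 degrees about x and rocks when the high side of its rim is pressed. The other stands flat and steady.
- mouth (a point): Centre of the rim of the fixed press's barrel, 180 mm above the bench; collar 118 mm in outer diameter. z points out along the barrel's axis, 30 degrees from vertical, leaning towards the robot's side. x is the locked direction: the bar lies along it (either way round) when locked. Bore 80 mm in diameter (2.5 mm play round the plug) through a lip 10 mm thick; wider below.
- gap (a point): Middle of one of two opposite gaps in the lip where the lugs enter, at rim level, 46 mm from the axis, at +80 degrees from the mouth's x about its z (anticlockwise seen from outside). Gaps about 22 mm wide, out to 53 mm from the axis; twin thin marks outside the collar. With the foot 18 mm or more below the rim the cap turns clockwise 80 degrees, to a stop 2 or 3 degrees on.
- notch (a point): Middle of one of two opposite notches, hidden under the lip (a broad mark outside the collar shows each), at rim level, 46 mm from the axis on the mouth's x. 5 mm deep upwards. Released there, the cap springs up with its lugs in the notches: foot 13 mm below the rim, cap's point 23 mm above the rim plane; not locked, it stays 5 mm deeper or higher.
- spring (a joint): White plate on a spring inside the barrel, free to turn: how far it is pressed in, in m, from 0 (8 mm below the rim) to 0.016 at most. 4 N to start it, then 0.7 N more for each mm. The pushed cap's flange meets the rim when its foot is 22 mm below the rim (plate at 0.014); locked it reads 0.005.
- tray: Fixed square steel tray, 150 x 150 mm outside, walls 4 mm thick and 30 mm high, floor about 4 mm thick. Origin: centre of its underside, x and y along its sides.
- bowl: Bystander: empty round glass bowl, 124 mm across, 60 mm high. Origin: centre of its underside, as for all that follow.
- star_cutter: Bystander: open star-shaped steel cookie cutter, 84 mm across, 22 mm high.
- mitten_cutter: Bystander: open mitten-shaped steel cookie cutter, about 80 x 95 mm, 22 mm high.
- jar_a: Bystander: glass jar, 68 mm across, 130 mm high.
- jar_b: Bystander: amber glass jar, 60 mm across, 160 mm high.
- crock: Bystander: white ceramic canister, 100 mm across, 130 mm high.

How it is judged:
By the outcome, as a careful person would: the job done as asked, in the order asked, and still so for the second after the job is handed in, with the robot touching nothing.
It also fails if it takes over 72 s, if anything falls off the work surface, if the arm or the gripper's body presses on something with over 40 N, if the wrist force passes 120 N, or if a joint passes its speed limit or range.

ROBOT

A 7-joint arm with a two-finger parallel gripper is mounted at the origin on the work surface. World frame = base frame: x ahead of the robot, y to its left, z up, the work surface at z = 0. Lengths are in m, angles in rad, forces in N, time in s.
With the tool pointing down it reaches from about 0.4 to 0.85 m from the base axis. Payload 10.4 kg.
Tool frame: the origin (TCP) lies between the finger pads; the fingertips stand 22 mm ahead of it and the grasp point (between the pads) lies 3 mm ahead of it; z points along the fingers, y is the line along which they close (so a half turn about z gives the same grasp; the last joint's range is limited). The gripper opens to 85 mm and grips with 20 to 120 N. Pads are 22 mm wide; open, the fingers measure 114 mm over their backs; the gripper's body (76 mm by 85 mm) begins 54 mm behind the grasp point. The pads swing forward as they close: fully open they stand 13 mm farther back than shut.
Start: joints at [1.236, 0.332, -0.065, 1.46, 0.022, 1.35, -0.088], TCP at [0.192, -0.595, 0.253] pointing down, gripper open.
Joint ranges: [-2.6, 2.6], [-0.5, 2.12], [-1.47, 1.34], [0.16, 2.42], [-1.27, 4.41], [0.06, 2.06], [-2.6, 2.6]. Speed limits (rad/s): [2.22, 2.22, 2.79, 2.79, 3.14, 3.14, 3.14].

INTERFACE

Orientations are given as a unit quaternion [x, y, z, w].
In Python, from workcell import manip, camera, ticket, boxes_of, outline_of gives the robot as it stands.
- The arm moves only by the tool carry_out, never from a script. Its argument "deltas" is a list of rows, each a list of 5 numbers: the shift along the tool's x, y, z as a fraction of full scale, then the turn about the tool's z as a fraction of full scale, then the opening, from -1 (shut) to 1 (fully open), so that 0 is half open. In form: [[tx, ty, tz, spin, gripper], ...]. A call has 1 to 20 rows; each row is the pose to reach, as a shift and turn from the pose commanded when the call began, along the tool's axes at that moment; what a row does not reach only later rows make up. Full scale, the value 1, is 150 mm for a shift and 30 degrees for a turn. A row lasts 1/8 s, in which the tool goes at most 62.5 mm and 10.7 degrees, less where a joint would pass 70% of its speed; a pose out of reach is approached as far as the arm can. A call with a number of a shift or a turn outside -1 to 1 is refused whole. A call with a gripper value outside its range is refused whole. The fingers move at their own pace and stop on an object; "force" is the grip in N (left out, the last holds). Time passes only in rows, so rows that repeat a pose let the fingers close. It gives the time, the measured TCP pose, the force, the opening and the grip force at its end, in the units of the state.
- manip.get_obs(): the state, without advancing time (a new reading comes with each control period).
- camera(name): name is "scene" or "top"; returns a dict with "img" (384x512x3 uint8, red, green, blue), "depth" (384x512 float32, m along the optical axis (not along the pixel's ray), 0 where there is no reading), "vertical_fov" (degrees; the focal length in pixels is half the picture's height over the tangent of half this angle, whatever the lens; pixels are square), "cx", "cy" (the principal point, pixels), "R" (3x3) and "t" (3): a world point X has camera coordinates R X + t. Camera axes: x right, y down, z forward; pixel columns grow to the right and rows downward; lengths in m; the calibration is good to about 2 mm. A picture is of the moment at which its call begins.
- ticket.hand_in(): hands the job in; it is judged then, once.
Trained networks look in a picture, given as the dict that the camera call returned (one of the last four; its "shot" number tells which), for a name from the list of things; names that differ only in an ending like _2 or _b are one class to them, and where a whole thing is asked for, a point or a joint stands for the part that bears it (a point fixed in the world has none). Each returns a list of dicts, best first, with "conf" (0 to 1); they miss things now and then, are a little off and sometimes report something else, mostly with a low value. They report only what shows in the picture. A call takes as long as a camera call.
- boxes_of(query, picture): "position" ([x, y, z] in m, in world coordinates, good to about 4 mm: the middle of the surface that is visible of it).
- outline_of(query, picture): "region" (384x512 bool, what is visible of it).
The state is a dict: "clock": time; "joint_pos": joint angles; "joint_velocities": joint speeds; "tau": joint torques, N m; "position": TCP position; "ee_rot": TCP orientation; "ft_force": force on the tool from outside, world axes, zero at the start; "torque": the same for the moment, N m; "grip_width": opening from 0.0 (shut) to 1.0 (fully open); "grasp_force": force on a finger pad.
Only numpy, scipy, OpenCV 4.12 (cv2) and the standard library are available. Lean on these libraries where they do the work, as an engineer would, in place of code of your own. Each camera call takes 0.05 s, during which the arm holds its last target. There are 200 camera calls.

## Working session

There is one attempt and no reset: what is moved stays moved. The work goes in short steps, Python scripts to look and compute and a tool call to move; the robot and the scene stay as the last step left them, time stands still between calls to the robot, and variables do not carry over. Pictures are saved under pics/ and viewed, at most 10 in all, crops included, and the job is handed in when it is done.

Besides the shell and the picture viewer there is one more tool, called as name(argument=value, ...) on one line, values as JSON. carry_out: Moves the arm, as the interface text tells. Its arguments: {"type":"object","properties":{"deltas":{"type":"array","items":{"type":"array","items":{"type":"number"}}},"force":{"type":"number"}},"required":["deltas"]}

```bash
ls; mkdir -p pics
cat > h.py <<'E'
import numpy as np, cv2
from workcell import manip, camera, ticket, boxes_of, outline_of
def f(c): return c["img"].shape[0]/2/np.tan(np.radians(c["vertical_fov"])/2)
def cloud(c):
    d=c["depth"]; F=f(c); v,u=np.mgrid[:d.shape[0],:d.shape[1]]
    p=np.stack([(u-c["cx"])/F*d,(v-c["cy"])/F*d,d],-1)
    return (p-c["t"])@c["R"]
def proj(c,X):
    p=np.asarray(X)@c["R"].T+c["t"]; return p[...,:2]/p[...,2:]*f(c)+[c["cx"],c["cy"]]
E
python3 - <<'E'
from h import *
np.set_printoptions(precision=4,suppress=True)
o=manip.get_obs(); print(o)
for n in("scene","top"):
    c=camera(n); np.savez(f"{n}0.npz",**{k:v for k,v in c.items()})
    cv2.imwrite(f"pics/{n}0.png",cv2.resize(c["img"][...,::-1],(800,600)))
    print(n,c["R"],c["t"],c["vertical_fov"],c["cx"],c["cy"])
    for q in "cap_p_mid cap_q_mid mouth gap notch spring tray bowl star_cutter mitten_cutter jar_a jar_b crock".split():
        try: print(q,[(np.round(b["position"],3),round(b["conf"],2)) for b in boxes_of(q,c)[:3]])
        except Exception as e: print(q,e)
E
```

```text
pics
{'clock': 0.0, 'joint_pos': array([ 1.2364,  0.3329, -0.0647,  1.461 ,  0.0216,  1.3499, -0.0885]), 'joint_velocities': array([ 0.0003, -0.0004,  0.0002, -0.0003, -0.0002, -0.0007, -0.0004]), 'tau': array([ -0.0006, -62.544 ,   0.049 , -39.1616,   0.0164,   0.0097,
        -0.0001]), 'position': array([ 0.1916, -0.5945,  0.2525]), 'ee_rot': array([ 0.9879,  0.1553, -0.0002, -0.0007]), 'ft_force': array([ 0.2868,  0.2646, -0.0102]), 'torque': array([ 0.0111, -0.0169, -0.0209]), 'grasp_force': 0.0, 'grip_width': 1.000378466347276}
scene [[-0.8635  0.5041  0.0168]
 [ 0.3961  0.6983 -0.5963]
 [-0.3123 -0.5082 -0.8026]] [ 0.4417 -0.1349  1.7814] 43.571673332165304 256.5504790965495 186.03325904949673
cap_p_mid [(array([0.448, 0.241, 0.031]), 0.89)]
cap_q_mid [(array([0.621, 0.233, 0.031]), 0.64), (array([ 0.62 , -0.02 ,  0.163]), 0.61), (array([ 0.422, -0.113,  0.014]), 0.24)]
mouth [(array([ 0.617, -0.02 ,  0.162]), 0.61), (array([ 0.611, -0.259,  0.005]), 0.26)]
gap [(array([ 0.618, -0.018,  0.162]), 0.96)]
notch [(array([ 0.623, -0.021,  0.164]), 0.86)]
spring [(array([ 0.576, -0.
[... 738 characters left out ...]
_q_mid [(array([0.611, 0.221, 0.031]), 0.56), (array([ 0.414, -0.309,  0.03 ]), 0.53), (array([0.488, 0.452, 0.131]), 0.28)]
mouth []
gap [(array([ 0.592, -0.036,  0.169]), 0.65)]
notch [(array([ 0.589, -0.044,  0.166]), 0.95)]
spring [(array([ 0.58 , -0.042,  0.173]), 0.78)]
tray [(array([ 0.608, -0.221,  0.006]), 0.65)]
bowl [(array([ 0.418, -0.308,  0.03 ]), 0.96)]
star_cutter [(array([0.43 , 0.107, 0.024]), 0.57)]
mitten_cutter []
jar_a [(array([ 0.392, -0.001,  0.127]), 0.63), (array([ 0.494, -0.437,  0.135]), 0.6)]
jar_b [(array([ 0.392, -0.001,  0.127]), 0.63), (array([ 0.494, -0.437,  0.135]), 0.6)]
crock [(array([0.489, 0.456, 0.131]), 0.77), (array([ 0.588, -0.038,  0.169]), 0.49)]
```

View pics/scene0.png

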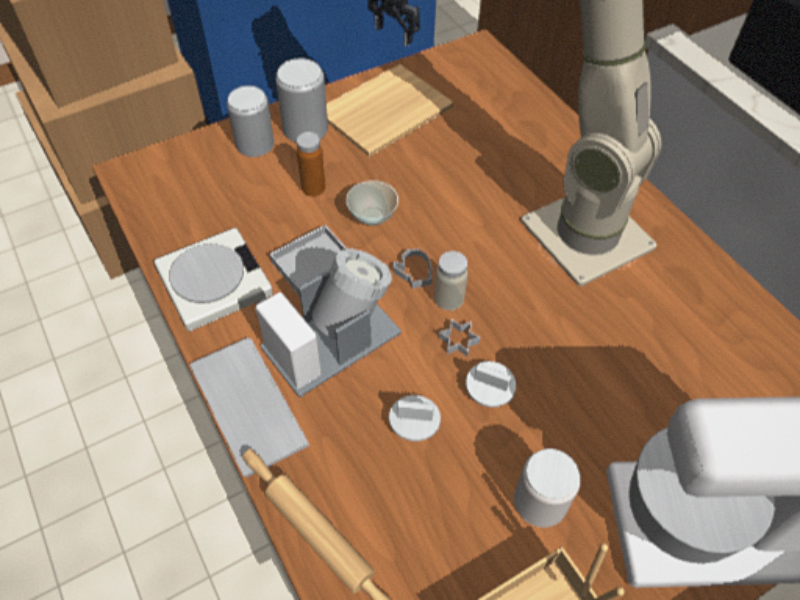

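View pics/top0.png

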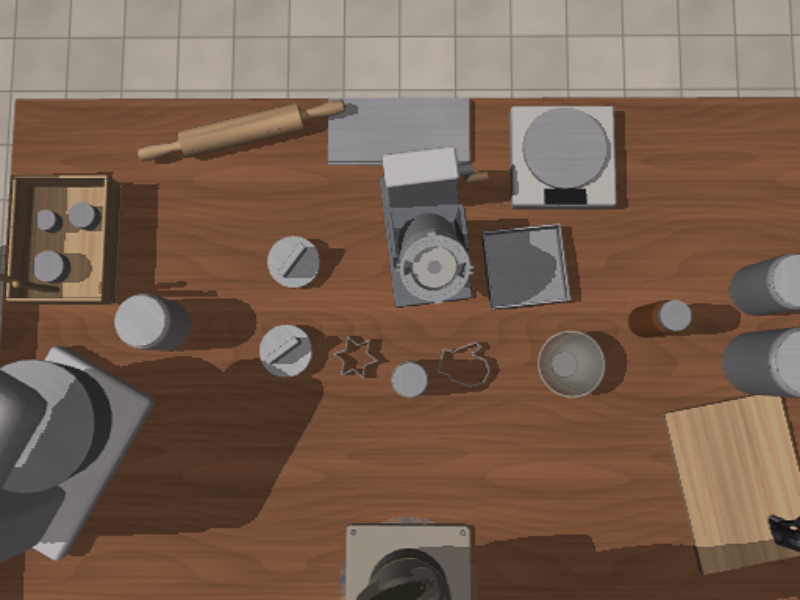

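Run:
```python
from h import *
np.set_printoptions(precision=4,suppress=True)
out=[]
for n in("scene","top"):
    c=dict(np.load(f"{n}0.npz",allow_pickle=True)); u,v=np.round(proj(c,np.array([.59,-.04,.17]))).astype(int)
    print(n,u,v)
    I=c["img"][v-40:v+40,u-40:u+40,::-1]; out.append(cv2.resize(I,(400,400),interpolation=cv2.INTER_CUBIC))
    P=cloud(c); m=(np.linalg.norm(P[...,:2]-[.59,-.04],axis=-1)<.09)&(P[...,2]>.1)&(P[...,2]<.24)
    Q=P[m]; np.save(f"m_{n}.npy",Q)
    # plane fit ransac
    best=0; r=np.random.default_rng(0)
    for _ in range(3000):
        a,b,d=Q[r.choice(len(Q),3,False)]; k=np.cross(b-a,d-a); l=np.linalg.norm(k)
        if l<1e-5: continue
        k/=l; k*=np.sign(k[2])
        if abs(k[2]-.866)>.06: continue
        s=abs((Q-a)@k)<.002
        if s.sum()>best: best=s.sum(); S=s
    A=Q[S]; ce=A.mean(0); k=np.linalg.svd(A-ce)[2][2]; k*=np.sign(k[2]); print(n,best,len(Q),ce,k,np.degrees(np.arccos(k[2])),np.degrees(np.arctan2(k[1],k[0])))
cv2.imwrite("pics/mouth0.png",np.hstack(out))
```

```text
scene 229 176
scene 274 1736 [ 0.5795 -0.0422  0.1813] [-0.5037 -0.059   0.8619] 30.472707108096294 -173.31495643545858
top 277 167
top 516 2043 [ 0.5777 -0.0415  0.1803] [-0.5051 -0.061   0.8609] 30.58386700938453 -173.10858290925304
```

View pics/mouth0.png

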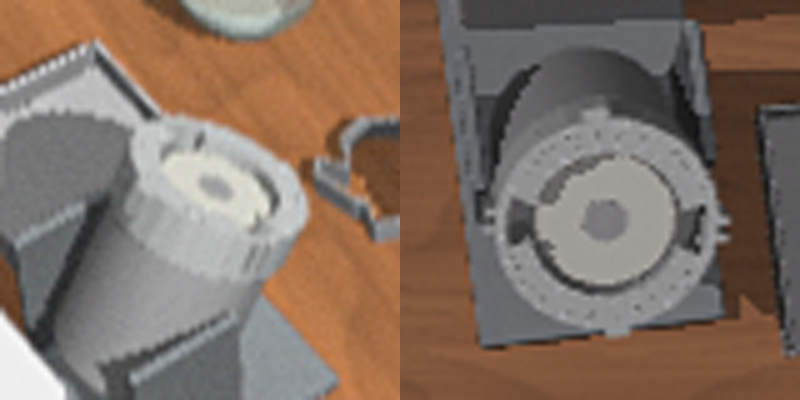

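```bash
cat >> h.py <<'E'
def planefit(Q,tol=.002,it=1500,nz=.9):
    best=0; r=np.random.default_rng(0)
    for _ in range(it):
        a,b,d=Q[r.choice(len(Q),3,False)]; k=np.cross(b-a,d-a); l=np.linalg.norm(k)
        if l<1e-5 or abs(k[2]/l)<nz: continue
        s=abs((Q-a)@(k/l))<tol
        if s.sum()>best: best=s.sum(); S=s
    A=Q[S]; ce=A.mean(0); k=np.linalg.svd(A-ce)[2][2]; return ce,k*np.sign(k[2]),S
E
cat > meas.py <<'E'
from h import *
np.set_printoptions(precision=4,suppress=True)
C={n:dict(np.load(f"{n}0.npz",allow_pickle=True)) for n in("scene","top")}
for n,c in C.items():
    P=cloud(c).reshape(-1,3); print(n,"bench z",np.median(P[(abs(P[:,0]-.5)<.04)&(abs(P[:,1]-.33)<.05),2]))
    for nm,x,y in(("A",.44,.232),("B",.612,.223)):
        Q=P[(np.hypot(P[:,0]-x,P[:,1]-y)<.075)&(P[:,2]>.008)&(P[:,2]<.1)]
        fl=Q[(Q[:,2]>.018)&(Q[:,2]<.045)]; ce,k,S=planefit(fl); F=fl[S]
        cc,r=cv2.minEnclosingCircle(F[:,:2].astype(np.float32))
        bar=Q[Q[:,2]>.062]; (bc,sz,an)=cv2.minAreaRect(bar[:,:2].astype(np.float32))
        B=bar[:,:2]-bar[:,:2].mean(0); d=np.linalg.svd(B,full_matrices=False)[2][0]
        print(n,nm,"flange c",np.array(cc),r,"z",ce[2],"n",k,"lean deg",np.degrees(np.arccos(k[2])),S.sum(),"bar c",np.array(bc),np.array(sz),"az",np.degrees(np.arctan2(d[1],d[0]))%180,"ztop",np.median(bar[:,2]),bar[:,2].max())
    Q=P[(abs(P[:,0]-.61)<.1)&(abs(P[:,1]+.235)<.1)&(P[:,2]>.02)&(P[:,2]<.04)]
    bx=cv2.minAreaRect(Q[:,:2].astype(np.float32)); print(n,"tray",bx,np.percentile(Q[:,2],[50,95]))
    # mouth
    Q=np.load(f"m_{n}.npy"); ce,k,S=planefit(Q,it=3000,nz=.8); k=np.array([-.504*1,-.06,.861]);k/=np.linalg.norm(k)
    ex=np.cross([0,1,0],k);ex/=np.linalg.norm(ex);ey=np.cross(k,ex)
    A=Q[abs((Q-ce)@k)<.004]; w=np.c_[(A-ce)@ex,(A-ce)@ey].astype(np.float32)
    hull=cv2.convexHull(w)[:,0]; M=np.c_[2*hull,np.ones(len(hull))]; s=np.linalg.lstsq(M,(hull**2).sum(1),rcond=None)[0]
    print(n,"mouth circ",ce+s[0]*ex+s[1]*ey,"r",np.sqrt(s[2]+s[0]**2+s[1]**2))
c=C["top"]
k=np.array([-.504,-.06,.861]);k/=np.linalg.norm(k);o=np.array([.578,-.0415,.1805])
cen=-c["R"].T@c["t"]
for nm,(x,y) in dict(bt=(598,110),bb=(620,330),gl=(488,218),gr=(724,230),glo=(520,222),gro=(690,226)).items():
    u=237+(x-400)/5;v=127+y/5
    r=c["R"].T@np.array([(u-c["cx"])/f(c),(v-c["cy"])/f(c),1]); X=cen+r*((o-cen)@k)/(r@k); print(nm,X)
E
python3 meas.py
```

```text
scene bench z -0.0004942505856386484
scene A flange c [0.4426 0.2334] 0.05139702185988426 z 0.029087043886274293 n [-0.0125 -0.0028  0.9999] lean deg 0.7338779630406901 257 bar c [0.4416 0.234 ] [0.0171 0.0696] az 127.16963842737904 ztop 0.06946149567211524 0.07962097591620744
scene B flange c [0.6118 0.2241] 0.05115512013435364 z 0.030710345300322277 n [-0.0609 -0.0845  0.9946] lean deg 5.9813389762642934 278 bar c [0.6106 0.2199] [0.0187 0.0687] az 144.78711533512276 ztop 0.07001336892838884 0.07824699023374503
scene tray ((0.6081233620643616, -0.24333235621452332), (0.15557034313678741, 0.11953640729188919), 9.380894660949707) [0.0266 0.0328]
scene mouth circ [ 0.5767 -0.0435  0.1796] r 0.0627072695040702
top bench z -0.0009170222710801994
top A flange c [0.4419 0.2341] 0.050288546830415726 z 0.029041912104088435 n [0.0187 0.0172 0.9997] lean deg 1.4551099249580204 436 bar c [0.4418 0.2336] [0.0143 0.0689] az 126.92232429199089 ztop 0.07065213811148914 0.0758884665596602
top B flange c [0.6124 0.2227] 0.04990318790078163 z 0.02873709439163661 n [-0.069  -0.0968  0.9929] lean deg 6.825203189760908 430 bar c [0.6102 0.2196] [0.0152 0.0696] az 144.26924183381044 ztop 0.06978037671150165 0.07613874155921964
top tray ((0.6055178046226501, -0.2228732407093048), (0.15040837228298187, 0.1512162685394287), 6.481350898742676) [0.0283 0.0321]
top mouth circ [ 0.5762 -0.0417  0.1794] r 0.06109497278428107
bt [ 0.6303 -0.0374  0.2114]
bb [ 0.5231 -0.0518  0.1477]
gl [0.5782 0.0191 0.1848]
gr [ 0.5738 -0.1055  0.1736]
glo [0.5764 0.0023 0.1826]
gro [ 0.5756 -0.0874  0.1759]
```

```bash
cat >> h.py <<'E'
def psi_of(o):
    from scipy.spatial.transform import Rotation as R
    m=R.from_quat(o["ee_rot"]).as_matrix(); return np.degrees(np.arctan2(m[1,0],m[0,0])), np.degrees(np.arccos(-m[2,2]))
def plan(p1,psi1,p0=None,psi0=None,n=None):
    """calls (tx,ty,tz,spin) from p0,psi0 to p1,psi1; default start = measured"""
    o=manip.get_obs()
    if p0 is None: p0=o["position"]; psi0=psi_of(o)[0]
    p0,p1=np.array(p0,float),np.array(p1,float); n0=n or 1
    while True:
        L=[];dp=(p1-p0)/n0;ds=-(psi1-psi0)/n0
        for i in range(n0):
            a=np.radians(psi0-ds*i);x=np.array([np.cos(a),np.sin(a),0]);y=np.array([np.sin(a),-np.cos(a),0])
            L.append([dp@x/.15,dp@y/.15,-dp[2]/.15,ds/30])
        if np.abs(L).max()<=1: break
        n0+=1
    for l in L: print(np.round(l,3).tolist(), "rows>=",int(np.ceil(max(np.linalg.norm(l[:3])*150/62.5,abs(l[3])*30/10.7))))
E
python3 - <<'E'
from h import *
o=manip.get_obs();print(psi_of(o))
plan([.611,.2205,.30],144.5)
E
```

```text
(np.float64(17.864856711246315), np.float64(0.007830220080630888))
[0.618, -0.617, -0.044, -0.603] rows>= 3
[0.779, -0.394, -0.044, -0.603] rows>= 3
[0.863, -0.133, -0.044, -0.603] rows>= 3
[0.862, 0.142, -0.044, -0.603] rows>= 3
[0.775, 0.402, -0.044, -0.603] rows>= 3
[0.612, 0.623, -0.044, -0.603] rows>= 3
[0.388, 0.782, -0.044, -0.603] rows>= 3
```

carry_out(deltas=[[0.62,-0.62,-0.4,-0.6,1],[0.62,-0.62,-0.4,-0.6,1],[0.62,-0.62,-0.4,-0.6,1],[0.62,-0.62,-0.4,-0.6,1]])

```text
clock: 1.9
position: [0.2522, -0.4776, 0.3141]
ee_rot: [0.951, 0.308, 0.0, 0.001]
ft_force: [-0.8, -0.6, 0.2]
grip_width: 1.0
grasp_force: 0.0
```

carry_out(deltas=[[0.78,-0.39,0,-0.6,1],[0.78,-0.39,0,-0.6,1],[0.78,-0.39,0,-0.6,1],[0.78,-0.39,0,-0.6,1]])

```text
clock: 2.4
position: [0.3113, -0.3631, 0.3126]
ee_rot: [0.892, 0.452, -0.0, -0.0]
ft_force: [-0.6, -0.1, 0.5]
grip_width: 1.002
grasp_force: 0.0
```

carry_out(deltas=[[0.86,-0.13,0,-0.6,1],[0.86,-0.13,0,-0.6,1],[0.86,-0.13,0,-0.6,1],[0.86,-0.13,0,-0.6,1]])

```text
clock: 2.9
position: [0.3719, -0.248, 0.3129]
ee_rot: [0.811, 0.585, -0.0, -0.0]
ft_force: [-1.2, -0.7, -0.6]
grip_width: 1.001
grasp_force: 0.0
```

carry_out(deltas=[[0.86,0.14,0,-0.6,1],[0.86,0.14,0,-0.6,1],[0.86,0.14,0,-0.6,1],[0.86,0.14,0,-0.6,1]])

```text
clock: 3.4
position: [0.4324, -0.1323, 0.313]
ee_rot: [0.709, 0.705, -0.0, -0.0]
ft_force: [-0.0, -1.1, 1.0]
grip_width: 1.001
grasp_force: 0.0
```

carry_out(deltas=[[0.77,0.4,0,-0.6,1],[0.77,0.4,0,-0.6,1],[0.77,0.4,0,-0.6,1],[0.77,0.4,0,-0.6,1]])

```text
clock: 3.9
position: [0.4929, -0.0172, 0.3128]
ee_rot: [0.59, 0.807, -0.0, -0.0]
ft_force: [0.4, 0.5, -1.4]
grip_width: 1.001
grasp_force: 0.0
```

carry_out(deltas=[[0.61,0.62,0,-0.6,1],[0.61,0.62,0,-0.6,1],[0.61,0.62,0,-0.6,1],[0.61,0.62,0,-0.6,1]])

```text
clock: 4.4
position: [0.5537, 0.0983, 0.3127]
ee_rot: [0.457, 0.89, -0.001, -0.0]
ft_force: [-0.5, -0.6, 0.4]
grip_width: 0.998
grasp_force: 0.0
```

Run:
```python
from h import *
o=manip.get_obs();print(psi_of(o),o["position"],o["clock"],o["joint_pos"],o["ft_force"])
plan([.611,.2205,.20],144.5)
```

```text
(np.float64(125.63951910833896), np.float64(0.08647921122522925)) [0.55368895 0.09834711 0.31268629] 4.4 [ 0.43639659  0.26341588 -0.83221769  1.50163326  0.19541755  1.46384866
  0.22230265] [-0.53179167 -0.56143263  0.41428759]
[0.439, 0.785, 0.751, -0.629] rows>= 3
```

carry_out(deltas=[[0.44,0.785,0.75,-0.63,0],[0.44,0.785,0.75,-0.63,0],[0.44,0.785,0.75,-0.63,0],[0.44,0.785,0.75,-0.63,0]])

```text
clock: 4.9
position: [0.6095, 0.2223, 0.1973]
ee_rot: [0.303, 0.953, -0.002, -0.002]
ft_force: [-0.7, -0.1, 0.3]
grip_width: 0.502
grasp_force: 0.0
```

carry_out(deltas=[[0,0,0.5,0,0],[0,0,0.9,0,0],[0,0,0.92,0,0],[0,0,0.92,0,0],[0,0,0.92,0,-1],[0,0,0.92,0,-1],[0,0,0.92,0,-1],[0,0,0.92,0,-1],[0,0,0.92,0,-1]], force=40)

```text
clock: 6.02
position: [0.6117, 0.2237, 0.0656]
ee_rot: [0.303, 0.953, 0.001, 0.002]
ft_force: [-0.6, -2.5, 8.5]
grip_width: 0.156
grasp_force: 39.2
```

Run:
```python
from h import *
o=manip.get_obs();print(psi_of(o),o["position"],o["clock"],o["joint_pos"],o["ft_force"],o["grip_width"],o["grasp_force"])
```

```text
(np.float64(144.7519545225594), np.float64(0.22646277561136127)) [0.61167653 0.22365974 0.0656279 ] 6.025 [ 0.14106404  0.68190793 -0.7836106   1.54602771  0.51697012  1.12631483
  0.20028669] [-0.6087576  -2.4624119   8.47798808] 0.15560657748710457 39.16699826717377
```

carry_out(deltas=[[0,0,-0.5,0,-1],[0,0,-1,0,-1],[0,0,-1,0,-1],[0,0,-1,0,-1]])

```text
clock: 6.52
position: [0.611, 0.224, 0.2156]
ee_rot: [0.303, 0.953, 0.001, 0.002]
ft_force: [-0.3, 0.6, -3.6]
grip_width: 0.155
grasp_force: 40.8
```

carry_out(deltas=[[0,0,-0.8,0,-1],[0,0,-0.8,0,-1],[0,0,-0.8,0,-1],[0,0,-0.8,0,-1]])

```text
clock: 7.02
position: [0.6099, 0.2229, 0.3305]
ee_rot: [0.303, 0.953, -0.001, -0.001]
ft_force: [0.1, -0.5, -4.2]
grip_width: 0.16
grasp_force: 40.8
```

Run:
```python
from h import *
o=manip.get_obs();print(psi_of(o),o["position"],o["clock"],o["ft_force"],o["grip_width"],o["grasp_force"])
plan([.6055,-.223,.33],100)
```

```text
(np.float64(144.76823309751023), np.float64(0.15769865392603197)) [0.60986064 0.22291331 0.33051055] 7.025 [ 0.07905966 -0.52886783 -4.2027118 ] 0.15963750206899835 40.76225280761719
[-0.564, -0.815, 0.001, 0.497] rows>= 3
[-0.755, -0.642, 0.001, 0.497] rows>= 3
[-0.895, -0.426, 0.001, 0.497] rows>= 3
```

carry_out(deltas=[[-0.3,-0.45,0,0.3,-1],[-0.564,-0.815,0,0.497,-1],[-0.564,-0.815,0,0.497,-1],[-0.564,-0.815,0,0.497,-1],[-0.564,-0.815,0,0.497,-1]])

```text
clock: 7.65
position: [0.6082, 0.0755, 0.3312]
ee_rot: [0.423, 0.906, -0.0, -0.001]
ft_force: [0.2, 1.0, -3.8]
grip_width: 0.154
grasp_force: 41.1
```

carry_out(deltas=[[-0.4,-0.33,0,0.3,-1],[-0.755,-0.642,0,0.497,-1],[-0.755,-0.642,0,0.497,-1],[-0.755,-0.642,0,0.497,-1],[-0.755,-0.642,0,0.497,-1]])

```text
clock: 8.28
position: [0.6074, -0.0715, 0.3324]
ee_rot: [0.536, 0.844, 0.0, -0.001]
ft_force: [0.3, 0.1, -2.1]
grip_width: 0.154
grasp_force: 41.2
```

carry_out(deltas=[[-0.45,-0.22,0,0.3,-1],[-0.895,-0.426,0,0.497,-1],[-0.895,-0.426,0,0.497,-1],[-0.895,-0.426,0,0.497,-1],[-0.895,-0.426,0,0.497,-1]])

```text
clock: 8.9
position: [0.6068, -0.2197, 0.3328]
ee_rot: [0.641, 0.768, 0.001, -0.0]
ft_force: [-0.5, 0.6, -2.8]
grip_width: 0.157
grasp_force: 41.2
```

Run:
```python
from h import *
o=manip.get_obs();print(psi_of(o),o["position"],o["clock"],o["ft_force"],o["grip_width"],o["grasp_force"])
plan([.6055,-.223,.20],100)
c=camera("scene");cv2.imwrite("pics/s1.png",cv2.resize(c["img"][100:280,90:330,::-1],(800,600)))
```

```text
(np.float64(100.27795226243754), np.float64(0.0825654964534964)) [ 0.60676326 -0.21965638  0.33283661] 8.9 [-0.46336871  0.62084443 -2.75170309] 0.15714676277788073 41.15106761455536
[-0.02, -0.012, 0.886, 0.009] rows>= 3
```

View pics/s1.png

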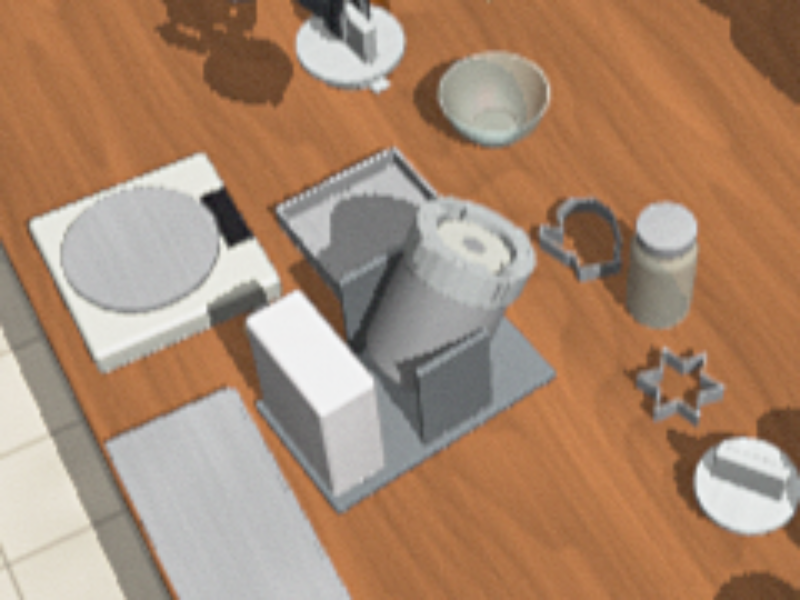

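carry_out(deltas=[[-0.02,-0.012,0.3,0,-1],[-0.02,-0.012,0.6,0,-1],[-0.02,-0.012,0.886,0,-1],[-0.02,-0.012,0.886,0,-1],[-0.02,-0.012,0.886,0,-1]])

```text
clock: 9.57
position: [0.6059, -0.2251, 0.2022]
ee_rot: [0.642, 0.767, 0.001, 0.001]
ft_force: [0.0, -0.3, -2.9]
grip_width: 0.156
grasp_force: 41.1
```

carry_out(deltas=[[0,0,0.3,0,-1],[0,0,0.6,0,-1],[0,0,0.8,0,-1],[0,0,0.83,0,-1],[0,0,0.85,0,-1],[0,0,0.85,0,-1]])

```text
clock: 10.32
position: [0.606, -0.2262, 0.0744]
ee_rot: [0.643, 0.766, 0.0, 0.001]
ft_force: [-0.5, 0.3, -3.8]
grip_width: 0.153
grasp_force: 41.1
```

carry_out(deltas=[[0,0.02,0.02,0,-1],[0,0.02,0.035,0,-1],[0,0.02,0.035,0,-1]])

```text
clock: 10.7
position: [0.609, -0.2256, 0.0696]
ee_rot: [0.643, 0.766, 0.0, 0.001]
ft_force: [-4.0, 1.0, 12.4]
grip_width: 0.157
grasp_force: 43.4
```

carry_out(deltas=[[0,0,-0.01,0,-0.5],[0,0,-0.01,0,-0.3],[0,0,-0.01,0,-0.1],[0,0,-0.01,0,0],[0,0,-0.4,0,0],[0,0,-0.9,0,0],[0,0,-1,0,0],[0,0,-1,0,0]])

```text
clock: 11.7
position: [0.609, -0.2256, 0.2199]
ee_rot: [0.643, 0.766, 0.001, 0.002]
ft_force: [-0.0, 0.4, -0.8]
grip_width: 0.5
grasp_force: 0.0
```

carry_out(deltas=[[0,0,-0.8,0,1],[0,0,-0.8,0,1],[0,0,-0.8,0,1],[0,0,-0.8,0,1]])

```text
clock: 12.2
position: [0.6075, -0.2255, 0.3355]
ee_rot: [0.643, 0.766, -0.0, -0.001]
ft_force: [0.4, -0.2, -0.7]
grip_width: 0.999
grasp_force: 0.0
```

Run:
```python
from h import *
np.set_printoptions(precision=4,suppress=True)
o=manip.get_obs();print(psi_of(o),o["position"],o["clock"],o["ft_force"],o["joint_pos"])
plan([.4420,.2338,.30],37)
c=camera("scene");cv2.imwrite("pics/s2.png",cv2.resize(c["img"][100:280,90:330,::-1],(800,600)))
P=cloud(c).reshape(-1,3)
Q=P[(abs(P[:,0]-.606)<.065)&(abs(P[:,1]+.223)<.065)&(P[:,2]>.02)&(P[:,2]<.05)]
ce,k,S=planefit(Q);print(ce,k,S.sum())
```

```text
(np.float64(100.03413050593146), np.float64(0.1111468813978698)) [ 0.6075 -0.2255  0.3355] 12.2 [ 0.4097 -0.1597 -0.7301] [ 0.7138  0.4251 -0.6217  1.2278  0.2424  1.5634  0.3083]
[0.802, -0.138, 0.059, 0.525] rows>= 2
[0.734, -0.351, 0.059, 0.525] rows>= 2
[0.611, -0.537, 0.059, 0.525] rows>= 2
[0.442, -0.683, 0.059, 0.525] rows>= 2
[ 0.6137 -0.2206  0.0332] [-0.1071  0.0175  0.9941] 175
```

View pics/s2.png

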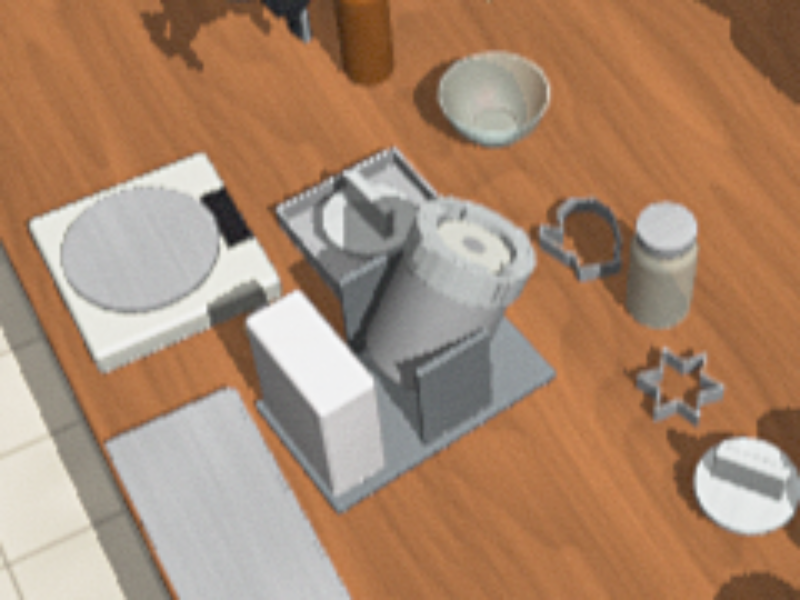

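Run:
```python
from h import *
plan([.4420,.2338,.30],217)
```

```text
[0.802, -0.138, 0.058, -0.975] rows>= 3
[0.767, 0.271, 0.058, -0.975] rows>= 3
[0.537, 0.611, 0.058, -0.975] rows>= 3
[0.17, 0.796, 0.058, -0.975] rows>= 3
```

carry_out(deltas=[[0.8,-0.14,0.06,-0.975,1],[0.8,-0.14,0.06,-0.975,1],[0.8,-0.14,0.06,-0.975,1],[0.8,-0.14,0.06,-0.975,1]])

```text
clock: 12.75
position: [0.5656, -0.1111, 0.3268]
ee_rot: [0.429, 0.903, -0.0, -0.001]
ft_force: [-0.2, 0.3, -0.9]
grip_width: 1.004
grasp_force: 0.0
```

carry_out(deltas=[[0.77,0.27,0.06,-0.975,1],[0.77,0.27,0.06,-0.975,1],[0.77,0.27,0.06,-0.975,1],[0.77,0.27,0.06,-0.975,1]])

```text
clock: 13.25
position: [0.5244, 0.0032, 0.3184]
ee_rot: [0.189, 0.982, -0.0, -0.001]
ft_force: [-0.6, 0.1, -0.7]
grip_width: 1.001
grasp_force: 0.0
```

carry_out(deltas=[[0.54,0.61,0.06,-0.975,1],[0.54,0.61,0.06,-0.975,1],[0.54,0.61,0.06,-0.975,1],[0.54,0.61,0.06,-0.975,1]])

```text
clock: 13.75
position: [0.483, 0.1177, 0.3098]
ee_rot: [-0.064, 0.998, 0.0, -0.0]
ft_force: [0.1, -0.6, 0.2]
grip_width: 1.0
grasp_force: 0.0
```

Run:
```python
from h import *
o=manip.get_obs();print(psi_of(o),o["position"],o["joint_pos"])
plan([.4420,.2338,.20],-143,n=1) if psi_of(o)[0]<0 else plan([.4420,.2338,.20],217,n=1)
```

```text
(np.float64(-172.62076201660318), np.float64(0.04153831140359909)) [0.48303007 0.11769936 0.30977221] [ 0.64642767  0.11286073 -1.03201368  1.65835056  0.09731752  1.42634019
  1.30271529]
[0.172, 0.803, 0.732, -0.987] rows>= 3
```

carry_out(deltas=[[0.172,0.803,0.732,-0.987,1],[0.172,0.803,0.732,-0.987,1],[0.172,0.803,0.732,-0.987,1],[0.172,0.803,0.732,-0.987,1],[0.172,0.803,0.732,-0.987,1]])

```text
clock: 14.38
position: [0.4419, 0.2333, 0.2005]
ee_rot: [-0.317, 0.948, 0.0, -0.0]
ft_force: [-0.0, -0.2, 0.2]
grip_width: 0.999
grasp_force: 0.0
```

Run:
```python
from h import *
o=manip.get_obs();print(psi_of(o),o["position"])
plan([.4420,.2338,.060],-143,n=1)
```

```text
(np.float64(-143.0471475009643), np.float64(0.018137061209952697)) [0.44189712 0.23333829 0.20052843]
[-0.002, 0.002, 0.937, -0.002] rows>= 3
```

carry_out(deltas=[[0,0,0.35,0,1],[0,0,0.7,0,1],[0,0,0.9,0,1],[0,0,0.937,0,1],[0,0,0.937,0,1]])

```text
clock: 15.0
position: [0.4419, 0.2343, 0.0609]
ee_rot: [-0.319, 0.948, -0.0, 0.001]
ft_force: [0.0, 0.5, 0.5]
grip_width: 1.001
grasp_force: 0.0
```

carry_out(deltas=[[0,0,0,0,0.5],[0,0,0,0,0.5],[0,0,0,0,0.5],[0,0,0,0,0.5],[0,0,0,0,0.5]], force=30)

```text
clock: 15.62
position: [0.442, 0.2348, 0.0615]
ee_rot: [-0.32, 0.947, -0.0, 0.001]
ft_force: [-1.1, -2.1, 6.9]
grip_width: 0.815
grasp_force: 32.8
```

carry_out(deltas=[[0,0,-0.3,0,0.4],[0,0,-0.6,0,0.4],[0,0,-1,0,0.4],[0,0,-1,0,0.4],[0,0,-1,0,0.4]])

```text
clock: 16.25
position: [0.4407, 0.2342, 0.2097]
ee_rot: [-0.32, 0.947, -0.001, 0.0]
ft_force: [-0.7, -0.1, -3.3]
grip_width: 0.811
grasp_force: 38.7
```

Run:
```python
from h import *
np.set_printoptions(precision=4,suppress=True)
o=manip.get_obs();print(psi_of(o),o["position"],o["ft_force"],o["grip_width"],o["grasp_force"],o["clock"])
out=[]
for n in("scene","top"):
    c=camera(n);u,v=np.round(proj(c,o["position"]-[0,0,.03])).astype(int);u=max(u,40);v=max(v,40)
    out.append(cv2.resize(c["img"][v-40:v+40,u-40:u+40,::-1],(400,400),interpolation=cv2.INTER_CUBIC))
    P=cloud(c).reshape(-1,3); Q=P[(np.hypot(*(P[:,:2]-o["position"][:2]).T)<.06)&(P[:,2]<o["position"][2]-.012)&(P[:,2]>o["position"][2]-.08)]
    ce,k,S=planefit(Q); print(n,ce-o["position"],k,S.sum())
cv2.imwrite("pics/g1.png",np.hstack(out))
```

```text
(np.float64(-142.65790527686053), np.float64(0.07290357411530127)) [0.4407 0.2342 0.2097] [-0.6868 -0.1233 -3.2806] 0.8113633308914777 38.69491159915924 16.25
scene [ 0.0115  0.0075 -0.0322] [-0.0039 -0.0109  0.9999] 243
top [ 0.0022 -0.0297 -0.033 ] [ 0.0208 -0.0298  0.9993] 164
```

View pics/g1.png

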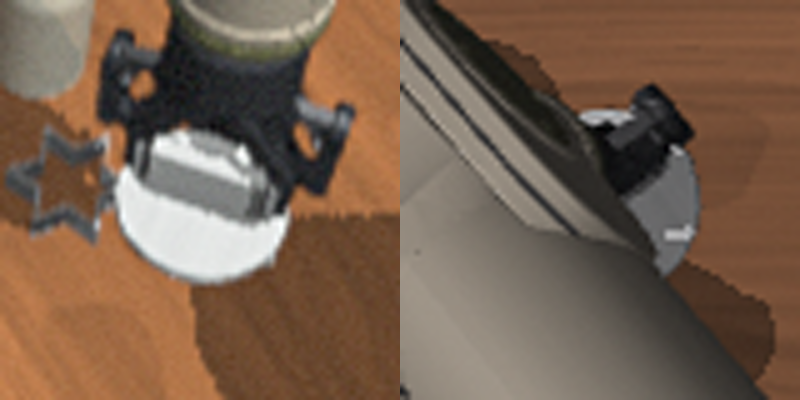

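Run:
```python
from h import *
plan([.5927,-.043,.32],178.3,[.4407,.2342,.32],217.3)
```

```text
[0.105, -0.695, -0.0, 0.433] rows>= 2
[-0.054, -0.7, -0.0, 0.433] rows>= 2
[-0.211, -0.67, -0.0, 0.433] rows>= 2
```

carry_out(deltas=[[0,0,-0.4,0,0.4],[0,0,-0.73,0,0.4],[0,0,-0.73,0,0.4]])

```text
clock: 16.73
position: [0.4414, 0.2356, 0.3214]
ee_rot: [-0.321, 0.947, 0.0, 0.002]
ft_force: [0.4, 0.1, -3.6]
grip_width: 0.81
grasp_force: 38.8
```

carry_out(deltas=[[0.05,-0.35,0,0.25,0.4],[0.105,-0.695,0,0.433,0.4],[0.105,-0.695,0,0.433,0.4],[0.105,-0.695,0,0.433,0.4]])

```text
clock: 17.23
position: [0.4907, 0.1426, 0.3177]
ee_rot: [-0.212, 0.977, 0.0, -0.001]
ft_force: [-0.9, -0.4, -2.6]
grip_width: 0.809
grasp_force: 38.7
```

carry_out(deltas=[[-0.03,-0.35,0,0.25,0.4],[-0.054,-0.7,0,0.433,0.4],[-0.054,-0.7,0,0.433,0.4],[-0.054,-0.7,0,0.433,0.4]])

```text
clock: 17.73
position: [0.5415, 0.0519, 0.3187]
ee_rot: [-0.101, 0.995, 0.0, -0.0]
ft_force: [-0.5, 0.7, -3.0]
grip_width: 0.814
grasp_force: 38.6
```

carry_out(deltas=[[-0.1,-0.35,0,0.25,0.4],[-0.211,-0.67,0,0.433,0.4],[-0.211,-0.67,0,0.433,0.4],[-0.211,-0.67,0,0.433,0.4],[-0.211,-0.67,0,0.433,0.4]])

```text
clock: 18.35
position: [0.5927, -0.0398, 0.3197]
ee_rot: [0.012, 1.0, 0.0, 0.0]
ft_force: [0.5, 0.3, -3.0]
grip_width: 0.813
grasp_force: 38.6
```

Run:
```python
from h import *
o=manip.get_obs();print(psi_of(o),o["position"],o["ft_force"],o["joint_pos"])
plan([.5927,-.043,.276],178.3)
```

```text
(np.float64(178.64695168189533), np.float64(0.023302082248148354)) [ 0.59268866 -0.03983199  0.31965001] [ 0.47018444  0.3081084  -3.01967212] [ 0.6869611   0.36395558 -0.9095911   1.40494482  0.28539856  1.50904093
  1.33964846]
[-0.001, -0.021, 0.291, 0.012] rows>= 1
```

carry_out(deltas=[[0,-0.02,0.25,0.01,0.4],[0,-0.02,0.32,0.01,0.4],[0.03,-0.02,0.35,0.01,0.4],[0.063,-0.02,0.375,0.01,0.4],[0.063,-0.02,0.375,0.01,0.4]])

```text
clock: 18.98
position: [0.5844, -0.0441, 0.266]
ee_rot: [0.016, 1.0, -0.0, 0.002]
ft_force: [-2.7, -0.9, 9.0]
grip_width: 0.817
grasp_force: 40.4
```

carry_out(deltas=[[0.03,0,0.03,0,0.4],[0.055,0,0.057,0,0.4],[0.078,0,0.09,0,0.4],[0.099,0,0.122,0,0.4],[0.099,0,0.13,0,0.4]])

```text
clock: 19.6
position: [0.5684, -0.0438, 0.2469]
ee_rot: [0.016, 1.0, -0.001, 0.0]
ft_force: [-18.2, -3.2, 25.3]
grip_width: 0.811
grasp_force: 44.2
```

```bash
cat > tilt.py <<'E'
from h import *
np.set_printoptions(precision=4,suppress=True)
o=manip.get_obs();p=o["position"];print(psi_of(o),p,o["ft_force"],o["torque"],o["clock"])
for n in("scene","top"):
    c=camera(n);P=cloud(c).reshape(-1,3)
    d=P-p; Q=P[(np.linalg.norm(d,axis=1)<.075)&(d[:,2]<.0)]
    for tol in(.002,):
        try:
            ce,k,S=planefit(Q,tol,3000,.7); print(n,ce-p,k,"tilt",np.degrees(np.arccos(k[2])),"az",np.degrees(np.arctan2(k[1],k[0])),S.sum(),"offset along n",(p-ce)@k)
        except Exception as e: print(n,e)
E
python3 tilt.py
```

```text
(np.float64(178.17255052241194), np.float64(0.12678597736043645)) [ 0.5684 -0.0438  0.2469] [-18.2171  -3.1689  25.2727] [0.1174 3.1858 0.1722] 19.6
scene [ 0.024   0.0074 -0.0204] [-0.4155  0.0118  0.9095] tilt 24.56358128396489 az 178.37780628839639 232 offset along n 0.028486450843270922
top [-0.011   0.04   -0.0373] [-0.5753  0.2513  0.7784] tilt 38.88937632570546 az 156.40025059555714 22 offset along n 0.012603955912437646
```

carry_out(deltas=[[0.0,0,0,0,0.4],[0.01,0,0.01,0,0.4],[0.025,0,0.02,0,0.4],[0.03,0,0.03,0,0.4]], force=20)

```text
clock: 20.2
position: [0.566, -0.044, 0.2441]
ee_rot: [0.016, 1.0, -0.001, 0.003]
ft_force: [-9.8, -6.4, 27.6]
grip_width: 0.818
grasp_force: 46.7
```

```bash
python3 tilt.py
```

```text
(np.float64(178.1378130504134), np.float64(0.38906115237709893)) [ 0.566  -0.044   0.2441] [-9.8191 -6.4463 27.6254] [-0.1188  1.4557  0.2064] 20.2
scene [ 0.0262  0.0073 -0.0178] [-0.4769  0.006   0.879 ] tilt 28.482595837439266 az 179.27351584302303 237 offset along n 0.028149932655552344
top [-0.007   0.041  -0.0363] [-0.2498 -0.3062  0.9186] tilt 23.27730222627158 az -129.21383374422052 20 offset along n 0.04418501845021244
```

carry_out(deltas=[[0.02,0,0.01,0,0.4],[0.03,0,0.01,0,0.4],[0.03,0,0.01,0,0.4]])

```text
clock: 20.68
position: [0.5617, -0.0437, 0.2414]
ee_rot: [0.016, 1.0, -0.001, 0.003]
ft_force: [-2.0, -2.4, 15.2]
grip_width: 0.811
grasp_force: 45.1
```

```bash
python3 tilt.py
```

```text
(np.float64(178.1447142898417), np.float64(0.3760029197873243)) [ 0.5617 -0.0437  0.2414] [-2.0089 -2.386  15.1951] [ 0.1095 -0.0501  0.0241] 20.675
scene [ 0.027   0.0081 -0.0161] [-0.5231  0.0004  0.8523] tilt 31.53931748250552 az 179.95566294824195 212 offset along n 0.02786353549054977
top [-0.0055  0.0405 -0.0369] [-0.4649  0.3551  0.811 ] tilt 35.80311642084231 az 142.62115674098175 11 offset along n 0.012975810647860086
```

carry_out(deltas=[[0.02,0,-0.03,0,0.4],[0.04,0,-0.06,0,0.4],[0.04,0,-0.06,0,0.4],[0.04,0,-0.06,0,0.4]], force=40)

```text
clock: 21.28
position: [0.5536, -0.0439, 0.2464]
ee_rot: [0.016, 1.0, -0.0, -0.0]
ft_force: [0.4, 0.3, -2.2]
grip_width: 0.81
grasp_force: 46.7
```

```bash
cat > capfit.py <<'E'
from h import *
from scipy.optimize import least_squares
np.set_printoptions(precision=4,suppress=True)
M=np.array([.577,-.0425,.180]); az=np.radians(187.); a=np.array([.5*np.cos(az),.5*np.sin(az),.866])
X=np.array([-a[2]*np.cos(az),-a[2]*np.sin(az),.5]); Y=np.cross(a,X)
def fit(c,p,show=True):
    P=cloud(c).reshape(-1,3); d=P-p; Q=P[(np.linalg.norm(d,axis=1)<.09)&(d[:,2]<.01)]
    near=Q[np.linalg.norm(Q-p,axis=1)<.075]
    ce,k,S=planefit(near,.002,3000,.75)
    T=Q[abs((Q-ce)@k)<.003]; ex=np.cross([0,1,0],k);ex/=np.linalg.norm(ex);ey=np.cross(k,ex)
    w=np.c_[(T-ce)@ex,(T-ce)@ey]; h=cv2.convexHull(w.astype(np.float32))[:,0]
    g=min((least_squares(lambda z:np.hypot(*(h-z).T)-.0505,z0,loss="soft_l1",f_scale=.001) for z0 in([0,0],[-.02,0],[-.02,-.02],[0,-.02])),key=lambda r:r.cost)
    fc=ce+g.x[0]*ex+g.x[1]*ey; foot=fc-.030*k
    B=Q[((Q-fc)@k>.030)&((Q-fc)@k<.045)&(np.linalg.norm(Q-fc-(((Q-fc)@k)[:,None])*k,axis=1)<.04)]
    print("n",k,"tilt",np.degrees(np.arccos(k[2])),"cost",g.cost,"resid",np.sort(abs(np.hypot(*(h-g.x).T)-.0505))[:8],len(h))
    print("flange c",fc,"foot",foot,"foot in mouth (X,Y,Z mm)",1e3*np.array([(foot-M)@X,(foot-M)@Y,(foot-M)@a]),"TCP rel foot",p-foot)
    return fc,k
if __name__=="__main__":
    o=manip.get_obs();print(psi_of(o),o["position"],o["ft_force"],o["clock"])
    c=camera("scene"); fit(c,o["position"])
    u,v=np.round(proj(c,o["position"])).astype(int)
    cv2.imwrite("pics/%d.png"%int(o["clock"]*100),cv2.resize(c["img"][v-45:v+45,u-60:u+60,::-1],(800,600),interpolation=cv2.INTER_CUBIC)); print("pics/%d.png"%int(o["clock"]*100))
E
python3 capfit.py
```

```text
(np.float64(178.13150084139946), np.float64(0.022873321050289247)) [ 0.5536 -0.0439  0.2464] [ 0.4154  0.2633 -2.228 ] 21.275
n [-0.5106  0.0002  0.8598] tilt 30.704003993188866 cost 1.759646913820461e-05 resid [0.0002 0.0004 0.0004 0.0004 0.0006 0.0009 0.001  0.0011] 20
flange c [ 0.5676 -0.0426  0.2221] foot [ 0.5829 -0.0427  0.1963] foot in mouth (X,Y,Z mm) [13.2094 -0.8678 11.2133] TCP rel foot [-0.0293 -0.0012  0.0501]
pics/2127.png
```

View pics/2127.png

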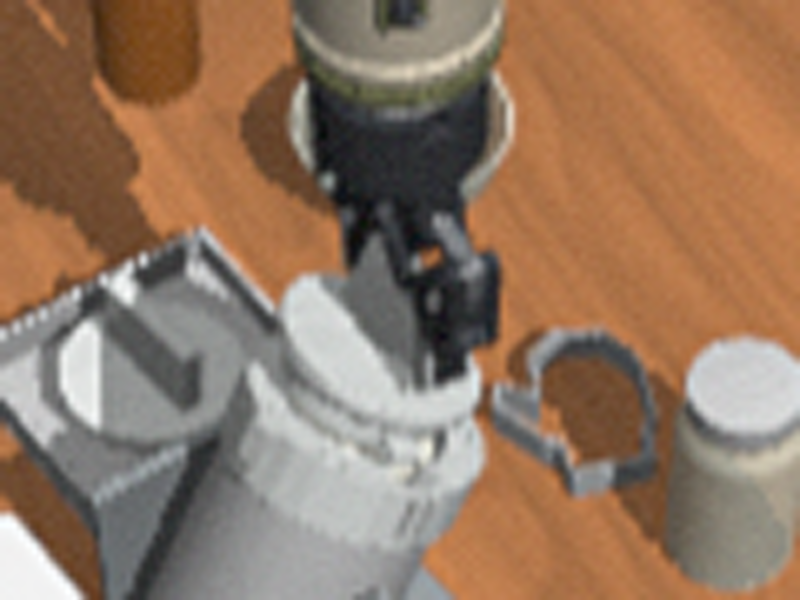

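carry_out(deltas=[[0.04,0,0.02,0,0.4],[0.076,0,0.044,0,0.4],[0.076,0,0.044,0,0.4],[0.056,0.002,0.08,0,0.4],[0.056,0.002,0.08,0,0.4],[0.056,0.002,0.08,0,0.4]])

```text
clock: 22.08
position: [0.5455, -0.0432, 0.2345]
ee_rot: [0.016, 1.0, 0.0, -0.0]
ft_force: [0.6, 0.8, -2.9]
grip_width: 0.809
grasp_force: 46.6
```

```bash
python3 capfit.py
```

```text
(np.float64(178.13278724089804), np.float64(0.011035464385024436)) [ 0.5455 -0.0432  0.2345] [ 0.5813  0.7548 -2.8536] 22.075
n [-0.475   0.0141  0.8799] tilt 28.37091783035954 cost 9.525302170493963e-06 resid [0.0001 0.0003 0.0004 0.0005 0.0007 0.001  0.001  0.0013] 15
flange c [ 0.5597 -0.0405  0.2114] foot [ 0.574  -0.0409  0.185 ] foot in mouth (X,Y,Z mm) [0.0976 1.9209 5.7576] TCP rel foot [-0.0285 -0.0023  0.0495]
pics/2207.png
```

carry_out(deltas=[[-0.013,0,0.023,0,0.4],[-0.027,0,0.046,0,0.4],[-0.04,0,0.069,0,0.4],[-0.04,0,0.069,0,0.4]])

```text
clock: 22.62
position: [0.5514, -0.0435, 0.2241]
ee_rot: [0.016, 1.0, 0.0, -0.0]
ft_force: [-2.1, -0.4, 1.1]
grip_width: 0.814
grasp_force: 47.1
```

```bash
python3 capfit.py
```

```text
(np.float64(178.13404836296186), np.float64(0.02537373095287872)) [ 0.5514 -0.0435  0.2241] [-2.0594 -0.3617  1.0575] 22.625
n [-0.512  -0.0118  0.8589] tilt 30.806876088389885 cost 9.934289716321492e-06 resid [0.     0.0003 0.0004 0.0004 0.0006 0.0007 0.0009 0.0009] 17
flange c [ 0.5648 -0.0421  0.1994] foot [ 0.5802 -0.0418  0.1737] foot in mouth (X,Y,Z mm) [-0.3763  0.3435 -7.0855] TCP rel foot [-0.0288 -0.0017  0.0504]
pics/2262.png
```

carry_out(deltas=[[-0.015,0,0.025,0,0.4],[-0.03,0.003,0.052,0,0.4],[-0.047,0.006,0.081,0,0.4],[-0.047,0.006,0.081,0,0.4]], force=70)

```text
clock: 23.18
position: [0.5577, -0.0429, 0.214]
ee_rot: [0.016, 1.0, -0.001, -0.001]
ft_force: [-19.5, -2.7, 28.0]
grip_width: 0.809
grasp_force: 85.3
```

```bash
python3 capfit.py
```

```text
(np.float64(178.1474366467281), np.float64(0.14730331243765873)) [ 0.5577 -0.0429  0.214 ] [-19.4963  -2.7171  28.0326] 23.175
n [-0.477   0.0238  0.8786] tilt 28.529085360646494 cost 1.381176905357179e-05 resid [0.0002 0.0002 0.0005 0.0006 0.0007 0.0007 0.0008 0.001 ] 15
flange c [ 0.5723 -0.04    0.1904] foot [ 0.5866 -0.0408  0.164 ] foot in mouth (X,Y,Z mm) [  0.4401   0.5696 -18.6759] TCP rel foot [-0.0288 -0.0021  0.0499]
pics/2317.png
```

carry_out(deltas=[[0,0,0,0.1,0.4],[0,0,0,0.2,0.4],[0,0,0,0.33,0.4],[0,0,0,0.33,0.4]], force=50)

```text
clock: 23.72
position: [0.5593, -0.0419, 0.2149]
ee_rot: [0.102, 0.995, -0.001, 0.001]
ft_force: [-12.7, -0.6, 25.8]
grip_width: 0.804
grasp_force: 100.0
```

```bash
python3 capfit.py; python3 -c "
from h import *;print(manip.get_obs()['torque'])"
```

```text
(np.float64(168.3316360168221), np.float64(0.17715356513510963)) [ 0.5593 -0.0419  0.2149] [-12.7305  -0.5843  25.8443] 23.725
n [-0.5038  0.0306  0.8633] tilt 30.311718619937825 cost 1.191986197699491e-05 resid [0.     0.0001 0.0002 0.0002 0.0003 0.0003 0.0003 0.0004] 25
flange c [ 0.5694 -0.0398  0.1903] foot [ 0.5845 -0.0407  0.1644] foot in mouth (X,Y,Z mm) [ -1.1517   0.8393 -17.3976] TCP rel foot [-0.0253 -0.0012  0.0505]
pics/2372.png
[0.39747474 2.42574277 1.40081293]
```

carry_out(deltas=[[0,0,0,0,0.65],[0,0,0,0,0.8],[0,0,0,0,1],[0,0,0,0,1],[0,0,-0.3,0,1],[0,0,-0.6,0,1],[0,0,-0.6,0,1]], force=30)

```text
clock: 24.65
position: [0.56, -0.042, 0.3052]
ee_rot: [0.102, 0.995, 0.0, 0.003]
ft_force: [-0.2, 0.4, -0.4]
grip_width: 0.999
grasp_force: 0.0
```

```bash
cat > seat.py <<'E'
from capfit import *
o=manip.get_obs();print(psi_of(o),o["position"],o["ft_force"],o["clock"],o["grip_width"])
out=[]
for n in("scene","top"):
    c=camera(n); p=np.array([.565,-.044,.205]); P=cloud(c).reshape(-1,3)
    L=np.c_[(P-M)@X,(P-M)@Y,(P-M)@a]*1e3
    fl=L[(np.hypot(L[:,0],L[:,1])<47)&(L[:,2]>2)&(L[:,2]<30)]
    bar=L[(np.hypot(L[:,0],L[:,1])<42)&(L[:,2]>35)&(L[:,2]<75)]
    if len(fl)>30:
        ce,k,S=planefit(fl,2,2000,.95); z0=ce[2]-(ce[0]*k[0]+ce[1]*k[1])/k[2]
        print(n,"flange n in mouth",k,"height at axis",z0,"-> foot",z0-30,S.sum())
    if len(bar)>20:
        b=bar[bar[:,2]>np.percentile(bar[:,2],90)-12][:,:2]; d=np.linalg.svd(b-b.mean(0),full_matrices=False)[2][0]
        print(n,"bar ang",np.degrees(np.arctan2(d[1],d[0]))%180,"c",b.mean(0),len(b),"top",np.percentile(bar[:,2],95))
    u,v=np.round(proj(c,p)).astype(int); out.append(cv2.resize(c["img"][v-40:v+40,u-40:u+40,::-1],(400,400),interpolation=cv2.INTER_CUBIC))
f_="pics/s%d.png"%int(o["clock"]*100); cv2.imwrite(f_,np.hstack(out)); print(f_)
E
python3 seat.py
```

```text
(np.float64(168.2555860209303), np.float64(0.333203226023542)) [ 0.56   -0.042   0.3052] [-0.1607  0.3638 -0.3917] 24.65 0.9985588858222701
scene flange n in mouth [-0.     -0.0075  1.    ] height at axis 22.59839997666282 -> foot -7.401600023337181 199
scene bar ang 83.93098226043347 c [ 2.4979 12.1025] 72 top 64.82257255179036
top flange n in mouth [-0.0384  0.1994  0.9792] height at axis 12.315672635487108 -> foot -17.684327364512892 33
pics/s2465.png
```

```bash
cat > fist.py <<'E'
from capfit import *
def pose(phi,e,Z,rho=24,hx=11,hy=14):
    f_=np.radians(phi); d=np.cos(f_)*X+np.sin(f_)*Y; t=np.sin(f_)*X-np.cos(f_)*Y
    psi=np.degrees(np.arctan2(-t[1],-t[0]))%360; q=np.radians(psi)
    x=np.array([np.cos(q),np.sin(q),0]);y=np.array([np.sin(q),-np.cos(q),0])
    o=np.array([i*hx*x+j*hy*y for i in(-1,1) for j in(-1,1)])
    c=(e-(o@t).min())*t+(Z-(o@a).min())*a-rho*d
    k=c+o[(o@a).argmin()]
    return M+c/1e3+[0,0,.022],psi,np.hypot(k@X,k@Y)
def rows(p0,psi0,L):
    q=np.radians(psi0);x=np.array([np.cos(q),np.sin(q),0]);y=np.array([np.sin(q),-np.cos(q),0])
    for P,s,*_ in L:
        dp=P-p0; print(np.round([dp@x/.15,dp@y/.15,-dp[2]/.15,-((s-psi0+180)%360-180)/30],3).tolist())
if __name__=="__main__":
    for ph in(80,60,40,20,0,-2): print(ph,*pose(ph,7,10))
    o=manip.get_obs()
    rows(o["position"],psi_of(o)[0]%360,[pose(80,11,35),pose(80,11,24)])
    A=pose(80,11,24); print("push"); rows(A[0],A[1],[pose(80,10,Z) for Z in(20,15,12,9)])
E
python3 fist.py
```

```text
80 [ 0.5823 -0.0686  0.2226] 175.49177092071008 28.216708427245816
60 [ 0.5737 -0.0724  0.2193] 153.31032032412398 29.336452589815497
40 [ 0.5649 -0.073   0.2148] 133.00561445076306 30.55988259040679
20 [ 0.5568 -0.0701  0.2096] 114.4954817020984 31.31558194874264
0 [ 0.5501 -0.0639  0.2047] 97.0 31.33474573068865
-2 [ 0.5494 -0.0632  0.2046] 95.26774794131852 13.864930902598944
[-0.134, -0.161, 0.37, -0.242]
[-0.169, -0.149, 0.433, -0.242]
push
[-0.007, 0.003, 0.026, -0.0]
[-0.024, 0.006, 0.055, -0.0]
[-0.033, 0.008, 0.073, -0.0]
[-0.043, 0.01, 0.09, -0.0]
```

Close the fist first, then approach.

carry_out(deltas=[[-0.134,-0.161,0,-0.24,-1],[-0.134,-0.161,0,-0.24,-1],[-0.134,-0.161,0,-0.24,-1],[-0.134,-0.161,0,-0.24,-1],[-0.134,-0.161,0,-0.24,-1],[-0.134,-0.161,0.2,-0.24,-1],[-0.134,-0.161,0.37,-0.24,-1],[-0.169,-0.149,0.433,-0.24,-1],[-0.169,-0.149,0.433,-0.24,-1]])

```text
clock: 25.88
position: [0.579, -0.0696, 0.2371]
ee_rot: [0.04, 0.999, 0.0, -0.0]
ft_force: [0.2, -0.1, 0.7]
grip_width: 0.0
grasp_force: 0.0
```

```bash
python3 seat.py
python3 - <<'E'
from fist import *
o=manip.get_obs(); print(pose(80,11,24)); rows(o["position"],psi_of(o)[0]%360,[pose(80,10,Z) for Z in(20,15,12,9)])
E
```

```text
(np.float64(175.4414354896685), np.float64(0.024725621836451214)) [ 0.579  -0.0696  0.2371] [ 0.2034 -0.1339  0.7186] 25.875 0.00047378843237765234
scene flange n in mouth [-0.0012 -0.0173  0.9999] height at axis 22.446110713780385 -> foot -7.553889286219615 179
scene bar ang 78.88770311963457 c [ 1.6778 11.4654] 86 top 65.19260825708142
top flange n in mouth [-0.0028 -0.0367  0.9993] height at axis 22.93381976790905 -> foot -7.06618023209095 184
top bar ang 79.9062492980597 c [ 1.9637 18.3205] 95 top 65.39897082991062
pics/s2587.png
(array([ 0.5789, -0.0697,  0.2367]), np.float64(175.49177092071008), np.float64(31.958466631493277))
[-0.005, 0.002, 0.036, -0.002]
[-0.021, 0.005, 0.065, -0.002]
[-0.031, 0.008, 0.082, -0.002]
[-0.041, 0.01, 0.099, -0.002]
```

carry_out(deltas=[[-0.005,0.002,0.036,0,-1],[-0.021,0.005,0.065,0,-1],[-0.031,0.008,0.082,0,-1],[-0.041,0.01,0.1,0,-1],[-0.041,0.01,0.1,0,-1]])

```text
clock: 26.6
position: [0.5853, -0.0695, 0.223]
ee_rot: [0.04, 0.999, -0.001, 0.001]
ft_force: [-3.0, -1.9, 8.1]
grip_width: -0.002
grasp_force: 4.6
```

```bash
python3 seat.py
python3 - <<'E'
from fist import *
A=pose(80,10,9);print(A); rows(A[0],A[1],[pose(p,e,9) for p,e in((80,7),(75,6),(70,5),(65,5),(60,5),(55,5))])
E
```

```text
(np.float64(175.3830833083405), np.float64(0.09005258857565089)) [ 0.5853 -0.0695  0.223 ] [-3.0191 -1.9162  8.14  ] 26.6 -0.0022352639446137574
scene flange n in mouth [-0.0043 -0.0233  0.9997] height at axis 11.498584113578804 -> foot -18.501415886421196 162
scene bar ang 77.96497212599388 c [1.8986 8.5168] 83 top 54.84104796504901
top flange n in mouth [ 0.0201 -0.0254  0.9995] height at axis 12.303584254477382 -> foot -17.696415745522618 180
top bar ang 79.80341932719216 c [ 3.1062 16.7397] 95 top 55.60912811554769
pics/s2660.png
(array([ 0.5854, -0.0687,  0.2232]), np.float64(175.49177092071008), np.float64(31.016989258278173))
[0.017, 0.0, 0.01, -0.0]
[0.037, -0.009, 0.018, 0.189]
[0.056, -0.015, 0.026, 0.376]
[0.07, -0.021, 0.032, 0.56]
[0.084, -0.025, 0.038, 0.739]
[0.098, -0.028, 0.044, 0.915]
```

carry_out(deltas=[[-0.007,0,0.012,0,-1],[0.01,0,0.022,0,-1],[0.03,-0.009,0.03,0.19,-1],[0.049,-0.015,0.038,0.38,-1],[0.063,-0.021,0.044,0.56,-1],[0.077,-0.025,0.05,0.74,-1],[0.077,-0.025,0.05,0.74,-1]])

```text
clock: 27.58
position: [0.5743, -0.0715, 0.2164]
ee_rot: [0.232, 0.973, 0.0, 0.002]
ft_force: [-0.9, -0.1, 9.6]
grip_width: 0.002
grasp_force: 4.4
```

```bash
python3 seat.py
python3 - <<'E'
from fist import *
A=pose(60,5,7);print(A); rows(A[0],A[1],[pose(p,e,7) for p,e in((55,5),(50,5),(45,5),(40,5),(35,5),(30,5))])
E
```

```text
(np.float64(153.14879851872297), np.float64(0.21474325195419558)) [ 0.5743 -0.0715  0.2164] [-0.9074 -0.0961  9.6235] 27.575 0.0016709508771532184
scene flange n in mouth [ 0.0001 -0.0171  0.9999] height at axis 11.085188215345577 -> foot -18.914811784654425 192
scene bar ang 68.88475939716415 c [3.2443 1.7646] 95 top 63.74631774032633
top flange n in mouth [-0.0083  0.0091  0.9999] height at axis 10.38243565355157 -> foot -19.617564346448432 204
top bar ang 64.07280976920242 c [ 5.128  17.5319] 84 top 54.91907943627416
pics/s2757.png
(array([ 0.5736, -0.0714,  0.2158]), np.float64(153.31032032412398), np.float64(27.519446291132304))
[0.012, -0.008, 0.007, 0.176]
[0.024, -0.015, 0.014, 0.347]
[0.037, -0.021, 0.021, 0.514]
[0.05, -0.025, 0.029, 0.677]
[0.064, -0.028, 0.037, 0.836]
[0.077, -0.03, 0.045, 0.991]
```

carry_out(deltas=[[0.012,-0.008,0.007,0.176,-1],[0.024,-0.015,0.014,0.347,-1],[0.037,-0.021,0.021,0.514,-1],[0.05,-0.025,0.029,0.677,-1],[0.064,-0.028,0.037,0.836,-1],[0.077,-0.03,0.045,0.99,-1],[0.077,-0.03,0.045,0.99,-1]])

```text
clock: 28.55
position: [0.5618, -0.0716, 0.2095]
ee_rot: [0.474, 0.88, -0.0, 0.002]
ft_force: [-1.2, -3.0, 10.0]
grip_width: 0.001
grasp_force: 5.8
```

```bash
python3 seat.py
python3 - <<'E'
from fist import *
A=pose(30,5,7);print(A); rows(A[0],A[1],[pose(p,e,8) for p,e in((25,5),(20,5),(15,5),(10,5),(5,4),(1,4))])
E
```

```text
(np.float64(123.3985692247069), np.float64(0.22033536573979476)) [ 0.5618 -0.0716  0.2095] [-1.1984 -2.9826  9.9858] 28.55 0.0014150765512513748
scene flange n in mouth [-0.0264 -0.013   0.9996] height at axis 11.49636347579189 -> foot -18.503636524208112 225
scene bar ang 12.948603043528756 c [ 17.0409 -11.4041] 58 top 69.96412522768456
top flange n in mouth [-0.0095 -0.0204  0.9997] height at axis 10.718511817259735 -> foot -19.281488182740265 211
top bar ang 29.783530142362196 c [13.7628 16.8088] 62 top 54.951704362403966
pics/s2855.png
(array([ 0.5612, -0.0702,  0.2091]), np.float64(123.56538731626169), np.float64(29.207621997880143))
[0.014, -0.01, 0.002, 0.152]
[0.026, -0.016, 0.01, 0.302]
[0.04, -0.021, 0.018, 0.45]
[0.054, -0.024, 0.026, 0.596]
[0.075, -0.023, 0.034, 0.741]
[0.087, -0.024, 0.04, 0.857]
```

carry_out(deltas=[[0.014,-0.01,0.008,0.152,-1],[0.026,-0.016,0.016,0.302,-1],[0.04,-0.021,0.024,0.45,-1],[0.054,-0.024,0.032,0.596,-1],[0.075,-0.023,0.04,0.741,-1],[0.087,-0.024,0.046,0.857,-1],[0.087,-0.024,0.046,0.857,-1]])

```text
clock: 29.52
position: [0.5507, -0.0641, 0.202]
ee_rot: [0.659, 0.753, -0.001, 0.001]
ft_force: [-3.3, -8.1, 8.9]
grip_width: -0.003
grasp_force: 5.6
```

```bash
python3 seat.py
python3 - <<'E'
from fist import *
A=pose(1,4,7);print(A); rows(A[0],A[1],[pose(p,e,Z) for p,e,Z in((0,2,8),(-1,1,8),(-1,1,14),(-1,6,22),(-1,12,40))])
E
```

```text
(np.float64(97.62515293078228), np.float64(0.21022066600056452)) [ 0.5507 -0.0641  0.202 ] [-3.2502 -8.1318  8.9032] 29.525 -0.0026162111685444404
scene flange n in mouth [-0.0161 -0.0074  0.9998] height at axis 11.083597051034491 -> foot -18.91640294896551 206
scene bar ang 2.489473894093095 c [ 5.7153 -6.6208] 50 top 71.975301969126
top flange n in mouth [-0.0036  0.0066  1.    ] height at axis 9.643061748789307 -> foot -20.356938251210693 161
pics/s2952.png
(array([ 0.5515, -0.0612,  0.2023]), np.float64(97.86606008759814), np.float64(28.600374533674454))
[0.016, -0.004, -0.004, 0.029]
[0.026, -0.006, -0.004, 0.058]
[0.026, -0.026, -0.039, 0.058]
[-0.007, -0.053, -0.085, 0.058]
[-0.046, -0.115, -0.188, 0.058]
```

carry_out(deltas=[[-0.01,0,0,0,-1],[-0.01,-0.02,-0.04,0,-1],[-0.01,-0.05,-0.09,0,-1],[-0.06,-0.06,-0.15,0,-1],[-0.1,-0.06,-0.6,0,-1],[-0.1,-0.06,-0.9,0,-1],[-0.1,-0.06,-0.9,0,-1]])

```text
clock: 30.5
position: [0.5451, -0.0777, 0.3406]
ee_rot: [0.657, 0.754, 0.002, 0.003]
ft_force: [-0.5, -0.2, -1.1]
grip_width: 0.001
grasp_force: 0.0
```

```bash
python3 seat.py
```

```text
(np.float64(97.81674041572415), np.float64(0.3950871738513499)) [ 0.5451 -0.0777  0.3406] [-0.4505 -0.2437 -1.1495] 30.5 0.0014997496515333274
scene flange n in mouth [ 0.0177 -0.0038  0.9998] height at axis 13.10470468742354 -> foot -16.895295312576458 203
scene bar ang 4.78131226936137 c [1.9519 5.3841] 92 top 56.80983449403543
top flange n in mouth [0.0071 0.0157 0.9999] height at axis 11.761300111525937 -> foot -18.238699888474063 303
top bar ang 4.240735056996584 c [2.6252 4.0325] 140 top 57.006077713623796
pics/s3050.png
```

Run:
```python
from fist import *
o=manip.get_obs()
rows(o["position"],psi_of(o)[0]%360,[pose(4,13,22,27)])
A=pose(4,13,22,27); print(A); rows(A[0],A[1],[pose(p,e,Z,27) for p,e,Z in((4,12,17),(4,8,17),(2,7,17),(0,7,17),(-1,6,17),(-1,4,17))])
```

```text
[0.035, 0.006, 0.811, -0.088]
(array([ 0.5439, -0.0726,  0.2148]), np.float64(100.46555894332907), np.float64(38.08687554293379))
[0.006, 0.017, 0.029, -0.0]
[0.032, 0.017, 0.03, -0.0]
[0.045, 0.014, 0.033, 0.058]
[0.052, 0.011, 0.037, 0.116]
[0.061, 0.009, 0.037, 0.144]
[0.075, 0.01, 0.037, 0.144]
```

carry_out(deltas=[[0.035,0.006,0.4,-0.088,-1],[0.035,0.006,0.7,-0.088,-1],[0.035,0.006,0.811,-0.088,-1],[0.035,0.006,0.811,-0.088,-1]])

```text
clock: 31.1
position: [0.5435, -0.0724, 0.2138]
ee_rot: [0.64, 0.769, -0.0, -0.001]
ft_force: [0.7, 0.3, 1.3]
grip_width: 0.001
grasp_force: 0.0
```

carry_out(deltas=[[0.006,0.017,0.029,0,-1],[0.032,0.017,0.03,0,-1],[0.045,0.014,0.033,0.058,-1],[0.052,0.011,0.037,0.116,-1],[0.061,0.009,0.037,0.144,-1],[0.061,0.009,0.037,0.144,-1]])

```text
clock: 31.85
position: [0.5443, -0.0648, 0.2096]
ee_rot: [0.669, 0.743, -0.0, 0.002]
ft_force: [2.9, -6.4, 4.3]
grip_width: 0.002
grasp_force: 3.3
```

```bash
python3 seat.py
```

```text
(np.float64(95.97715768857174), np.float64(0.18669389454186786)) [ 0.5443 -0.0648  0.2096] [ 2.8661 -6.3823  4.301 ] 31.85 0.0023223900424763325
scene flange n in mouth [ 0.0172 -0.0031  0.9998] height at axis 13.295013847552294 -> foot -16.704986152447706 203
scene bar ang 171.06164986254242 c [ 6.3178 -5.7011] 123 top 70.19640970495104
top flange n in mouth [ 0.0052 -0.004   1.    ] height at axis 12.384076058006526 -> foot -17.615923941993472 154
pics/s3185.png
```

carry_out(deltas=[[0.01,0,0,0,-1],[0.02,0,0,0,-1],[0.02,0,0,0,-1]])

```text
clock: 32.33
position: [0.5442, -0.0642, 0.21]
ee_rot: [0.67, 0.742, -0.001, 0.003]
ft_force: [3.0, -13.4, 7.0]
grip_width: 0.001
grasp_force: 6.9
```

```bash
python3 seat.py
```

```text
(np.float64(95.86803384561772), np.float64(0.3375972782059628)) [ 0.5442 -0.0642  0.21  ] [  2.9874 -13.3882   7.0208] 32.325 0.0009406691428908097
scene flange n in mouth [0.0215 0.0051 0.9998] height at axis 12.574897510777552 -> foot -17.425102489222446 197
scene bar ang 171.83732478793593 c [ 7.145  -4.4062] 130 top 69.39868416701059
top flange n in mouth [0.0148 0.0104 0.9998] height at axis 11.554685027621908 -> foot -18.445314972378092 142
pics/s3232.png
```

carry_out(deltas=[[-0.05,0,0,0,-1],[-0.06,-0.02,-0.3,0,-1],[-0.06,-0.02,-0.9,0,-1],[-0.06,-0.02,-0.9,0,-1]])

```text
clock: 32.92
position: [0.5417, -0.0688, 0.3471]
ee_rot: [0.668, 0.744, 0.001, 0.001]
ft_force: [0.3, 0.1, -0.1]
grip_width: -0.003
grasp_force: 0.0
```

```bash
python3 seat.py
```

```text
(np.float64(96.14040059298469), np.float64(0.18977443306068487)) [ 0.5417 -0.0688  0.3471] [ 0.3489  0.1118 -0.0836] 32.925 -0.0034344943206434716
scene flange n in mouth [0.0183 0.0039 0.9998] height at axis 12.918329005766457 -> foot -17.08167099423354 201
scene bar ang 4.166266840249757 c [1.9413 5.4306] 95 top 56.73921154011613
top flange n in mouth [ 0.0008 -0.0316  0.9995] height at axis 12.990546253881027 -> foot -17.00945374611897 242
top bar ang 3.0957651817776934 c [13.1049  9.9944] 34 top 56.10175468304234
pics/s3292.png
```

View pics/s3050.png

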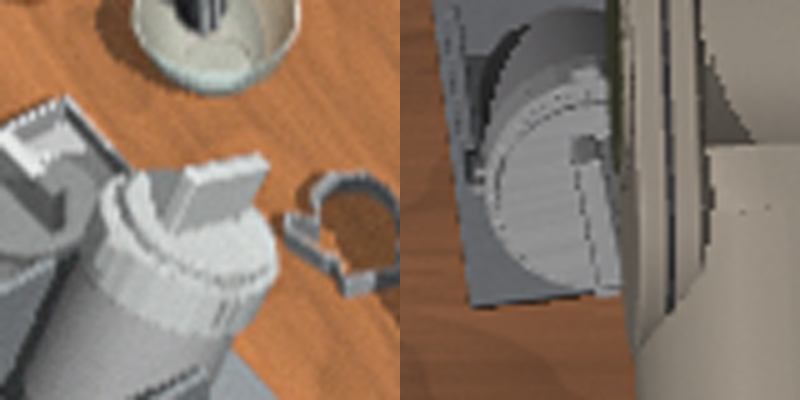

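Run:
```python
from fist import *
o=manip.get_obs()
rows(o["position"],psi_of(o)[0]%360,[pose(2,12,18,29)])
A=pose(2,12,18,29); print(A); rows(A[0],A[1],[pose(p,e,Z,29) for p,e,Z in((2,11,12),(2,10,7),(2,7,7),(1,6,7),(0,5,7),(-1,4,7),(-2,3,7),(-3,2,7))])
```

```text
[-0.014, 0.006, 0.915, -0.086]
(array([ 0.5432, -0.0708,  0.2097]), np.float64(98.73225205868148), np.float64(37.993481846590065))
[0.006, 0.02, 0.035, -0.0]
[0.012, 0.037, 0.064, -0.0]
[0.032, 0.037, 0.064, -0.0]
[0.042, 0.035, 0.066, 0.029]
[0.052, 0.034, 0.067, 0.058]
[0.062, 0.033, 0.068, 0.087]
[0.073, 0.031, 0.068, 0.115]
[0.083, 0.03, 0.068, 0.144]
```

carry_out(deltas=[[-0.014,0.006,0.45,-0.086,-1],[-0.014,0.006,0.8,-0.086,-1],[-0.014,0.006,0.915,-0.086,-1],[-0.014,0.006,0.915,-0.086,-1]])

```text
clock: 33.52
position: [0.5421, -0.0712, 0.2063]
ee_rot: [0.651, 0.759, -0.0, -0.001]
ft_force: [-0.0, 0.9, 1.3]
grip_width: -0.001
grasp_force: 0.0
```

carry_out(deltas=[[0.006,0.02,0.035,0,-1],[0.012,0.037,0.064,0,-1],[0.032,0.037,0.064,0,-1],[0.042,0.035,0.066,0.029,-1],[0.052,0.034,0.067,0.058,-1],[0.062,0.033,0.068,0.087,-1],[0.073,0.031,0.068,0.115,-1],[0.083,0.03,0.068,0.144,-1],[0.083,0.03,0.068,0.144,-1]])

```text
clock: 34.65
position: [0.5463, -0.0642, 0.1993]
ee_rot: [0.682, 0.732, -0.001, 0.004]
ft_force: [-4.6, -18.3, 14.4]
grip_width: -0.003
grasp_force: 6.7
```

```bash
python3 seat.py
```

```text
(np.float64(94.06563629704955), np.float64(0.5002982323962846)) [ 0.5463 -0.0642  0.1993] [ -4.6494 -18.3106  14.4012] 34.65 -0.0028803980279147427
scene flange n in mouth [-0.0087  0.02    0.9998] height at axis 10.300983784895148 -> foot -19.69901621510485 203
scene bar ang 0.08849350899840433 c [ 0.492  -5.6703] 55 top 72.54144577200533
top flange n in mouth [-0.0164  0.0673  0.9976] height at axis 6.923337777051418 -> foot -23.07666222294858 134
pics/s3465.png
```

carry_out(deltas=[[-0.02,0,0,0,-1],[-0.03,-0.05,-0.08,0,-1],[-0.09,-0.05,-0.3,0,-1],[-0.09,-0.05,-0.95,0,-1],[-0.09,-0.05,-1,0,-1],[-0.09,-0.05,-1,0,-1]])

```text
clock: 35.5
position: [0.5397, -0.0715, 0.351]
ee_rot: [0.679, 0.734, 0.002, 0.003]
ft_force: [-0.2, -0.0, 0.2]
grip_width: 0.003
grasp_force: 0.0
```

```bash
python3 seat.py
python3 - <<'E'
from capfit import *
# bar axis via side faces & top outline: project mouth-frame points near bar, print widths; candidate-angle search on 70x14 rectangle
for n in("scene","top"):
    c=camera(n);P=cloud(c).reshape(-1,3);L=np.c_[(P-M)@X,(P-M)@Y,(P-M)@a]*1e3
    b=L[(np.hypot(L[:,0],L[:,1])<42)&(L[:,2]>22)&(L[:,2]<62)]
    t=b[b[:,2]>51]
    for nm,w in(("side+top",b),("top",t)):
        if len(w)<15: continue
        r=cv2.minAreaRect(w[:,:2].astype(np.float32)); print(n,nm,len(w),r)
E
```

```text
(np.float64(94.45046927875009), np.float64(0.4155281887928052)) [ 0.5397 -0.0715  0.351 ] [-0.2334 -0.0109  0.1563] 35.5 0.003274669945351475
scene flange n in mouth [0.0239 0.0097 0.9997] height at axis 13.102149172726614 -> foot -16.897850827273388 192
scene bar ang 2.6655651574956956 c [2.7475 4.9256] 95 top 56.700894088718336
top flange n in mouth [ 0.0158 -0.0178  0.9997] height at axis 13.415772637162284 -> foot -16.584227362837716 250
top bar ang 0.8450423843521264 c [6.0704 7.5462] 66 top 56.96047596315322
pics/s3550.png
scene side+top 192 ((-0.9281845092773438, 4.715537071228027), (75.15847778320312, 17.25716209411621), 0.051211412996053696)
scene top 64 ((-0.07866287231445312, 3.443574905395508), (69.48184204101562, 15.768697738647461), 3.401766061782837)
top side+top 92 ((-0.49324798583984375, 7.807522773742676), (9.428484916687012, 69.0305404663086), 88.87198638916016)
top top 61 ((-1.9628067016601562, 6.443720817565918), (66.12488555908203, 7.221454620361328), 3.289267063140869)
```

Run:
```python
from fist import *
plan([.556,-.044,.30],9,n=3)
```

```text
[0.059, 0.045, 0.101, 0.949] rows>= 3
[0.074, 0.011, 0.101, 0.949] rows>= 3
[0.07, -0.026, 0.101, 0.949] rows>= 3
```

carry_out(deltas=[[0.059,0.045,0.1,0.3,0],[0.059,0.045,0.1,0.95,0],[0.059,0.045,0.1,0.95,0],[0.059,0.045,0.1,0.95,0]])

```text
clock: 36.2
position: [0.5441, -0.063, 0.3304]
ee_rot: [0.839, 0.544, -0.001, -0.001]
ft_force: [0.7, -0.1, 0.4]
grip_width: 0.5
grasp_force: 0.0
```

carry_out(deltas=[[0.074,0.01,0,0.3,0],[0.074,0.01,0,0.95,0],[0.074,0.01,0,0.95,0],[0.074,0.01,0,0.95,0]])

```text
clock: 36.7
position: [0.5502, -0.0536, 0.3309]
ee_rot: [0.947, 0.323, -0.0, -0.0]
ft_force: [-0.1, -0.9, 0.2]
grip_width: 0.501
grasp_force: 0.0
```

carry_out(deltas=[[0.07,-0.026,0,0.3,0],[0.07,-0.026,0,0.95,0],[0.07,-0.026,0,0.95,0],[0.07,-0.026,0,0.95,0]])

```text
clock: 37.2
position: [0.5563, -0.0441, 0.3311]
ee_rot: [0.997, 0.08, -0.0, 0.0]
ft_force: [-0.2, 0.0, -0.1]
grip_width: 0.498
grasp_force: 0.0
```

Run:
```python
from fist import *
o=manip.get_obs();print(o["position"],psi_of(o),o["joint_pos"])
plan([.556,-.044,.222],9,n=1)
```

```text
[ 0.5563 -0.0441  0.3311] (np.float64(9.232302143541547), np.float64(0.022333680695917405)) [ 0.4732  0.197  -0.5526  1.492   0.1033  1.4822 -1.4896]
[-0.002, -0.001, 0.727, 0.008] rows>= 2
```

carry_out(deltas=[[0,0,0.3,0,0],[0,0,0.6,0,0],[0,0,0.727,0,0],[0,0,0.727,0,0],[0,0,0.727,0,-1],[0,0,0.727,0,-1],[0,0,0.727,0,-1],[0,0,0.727,0,-1]], force=40)

```text
clock: 38.2
position: [0.5571, -0.0443, 0.224]
ee_rot: [0.997, 0.078, 0.001, 0.001]
ft_force: [-2.3, -0.1, 6.3]
grip_width: 0.153
grasp_force: 41.9
```

carry_out(deltas=[[0.005,0,0.01,0,-1],[0.013,0,0.023,0,-1],[0.013,0,0.023,0.07,-1],[0.013,0,0.023,0.15,-1],[0.013,0,0.023,0.22,-1],[0.013,0,0.023,0.22,-1]])

```text
clock: 38.95
position: [0.5587, -0.0444, 0.2208]
ee_rot: [1.0, 0.021, 0.001, 0.001]
ft_force: [-6.6, -3.1, 11.3]
grip_width: 0.159
grasp_force: 66.8
```

```bash
python3 seat.py;  python3 -c "
from h import *;print(manip.get_obs()['torque'])"
```

```text
(np.float64(2.39429595039349), np.float64(0.17681583908067677)) [ 0.5587 -0.0444  0.2208] [-6.5803 -3.1246 11.2925] 38.95 0.15866397780977898
scene flange n in mouth [0.0183 0.0299 0.9994] height at axis 8.84709900541936 -> foot -21.15290099458064 203
scene bar ang 91.02385449689442 c [27.0099  6.5618] 40 top 71.22071532161614
pics/s3895.png
[-0.8376798   0.84954913  1.54913015]
```

carry_out(deltas=[[-0.012,0,-0.02,0,-1],[-0.022,0,-0.037,0,-1],[-0.022,0,-0.037,-0.04,-1],[-0.022,0,-0.037,-0.08,-1],[-0.022,0,-0.037,-0.12,-1],[-0.022,0,-0.037,-0.16,-1]])

```text
clock: 39.8
position: [0.5552, -0.0452, 0.2253]
ee_rot: [0.998, 0.061, 0.0, 0.001]
ft_force: [-1.3, -5.3, 4.3]
grip_width: 0.154
grasp_force: 41.6
```

```bash
python3 seat.py;  python3 -c "
from h import *;print(manip.get_obs()['torque'])"
```

```text
(np.float64(7.0441139723357935), np.float64(0.09271899424386265)) [ 0.5552 -0.0452  0.2253] [-1.2624 -5.3135  4.2621] 39.8 0.15428533388540772
scene flange n in mouth [ 0.0046 -0.0074  1.    ] height at axis 15.382046420867031 -> foot -14.617953579132969 204
scene bar ang 91.01200366000764 c [25.1359  1.0201] 44 top 72.1158505883815
pics/s3979.png
[-1.04816146  0.12477107 -0.07434737]
```

carry_out(deltas=[[0,0,0,0,-0.5],[0,0,0,0,-0.2],[0,0,0,0,0],[0,0,0,0,0],[0,0,-0.3,0,0],[0,0,-0.8,0,0],[0,0,-1,0,0],[0,0,-1,0,0]])

```text
clock: 40.9
position: [0.5561, -0.0436, 0.3779]
ee_rot: [0.998, 0.062, 0.003, 0.0]
ft_force: [-0.3, 0.1, -0.9]
grip_width: 0.503
grasp_force: 0.0
```

```bash
python3 seat.py
```

```text
(np.float64(7.108795333817263), np.float64(0.34184252394417713)) [ 0.5561 -0.0436  0.3779] [-0.2653  0.0561 -0.8543] 40.9 0.5032427323279475
scene flange n in mouth [ 0.0016 -0.0105  0.9999] height at axis 17.587178260129928 -> foot -12.412821739870072 198
scene bar ang 0.24609628573981437 c [-0.3702  3.0316] 98 top 60.61703603137797
pics/s4090.png
```

Run:
```python
from h import *
c=camera("scene");cv2.imwrite("pics/fin.png",cv2.resize(c["img"][80:290,70:350,::-1],(800,600)))
```

```text
(no output)
```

View pics/fin.png

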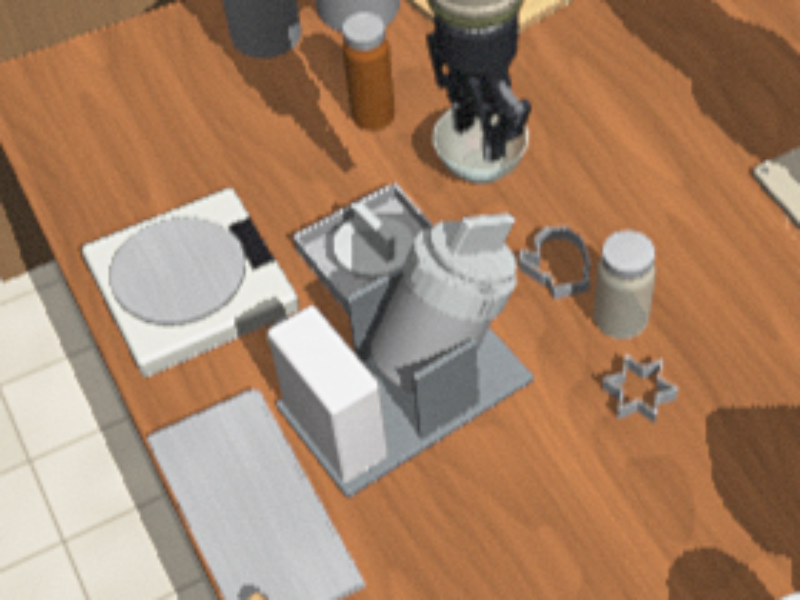

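The picture shows the rocking cap standing in the tray (370,240) and the other cap locked square on the mouth (475,245). The bystanders in view are where they were, and the arm is clear.

```bash
python3 -c "
from workcell import ticket
print(ticket.hand_in())"
```

```text
the job is handed in; nothing more can be done
None
```

The job is handed in: the rocking cap stands in the tray, and the steady cap sits square and locked on the press mouth (foot measured about 12–13 mm below the rim, bar within 1° of the notches).

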